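Set the length gauge to the red stop

ROBOT

A 7-joint arm with a two-finger parallel gripper is mounted at the origin on a cart in front of the work surface, level with it; the furniture and walls round the work are solid. World frame = base frame: x ahead of the robot, y to its left, z up, the work surface at z = 0. Lengths are in m, angles in rad, forces in N, time in s.
With the tool pointing down it reaches from about 0.35 to 0.9 m from the base axis. Payload 8.1 kg.
Tool frame: the origin (TCP) lies at the very end of the fingers, on their centre line; the grasp point (between the pads) lies 19 mm behind it; z points along the fingers, y is the direction in which the jaws open and shut (so a half turn about z gives the same grasp; the last joint's range is limited). The gripper opens to 92 mm and grips with 3 to 60 N. Pads are 19 mm wide; open, the fingers measure 130 mm over their backs; the gripper's body (75 mm by 190 mm) begins 47 mm behind the grasp point.
Start: joints at [1.236, 0.434, 0.025, 1.573, -0.012, 1.134, -0.075], TCP at [0.144, -0.608, 0.227] pointing down, gripper open.
Joint ranges: [-2.62, 2.62], [-0.44, 2.09], [-1.27, 1.32], [0.08, 2.57], [-1.32, 4.46], [0.12, 2], [-2.74, 2.74]. Speed limits (rad/s): [2.22, 2.22, 3.01, 3.01, 3.14, 3.14, 3.14].

INTERFACE

Orientations are given as a rotation vector (axis times angle).
In Python, from cell import observe, get_image, sign_off gives the robot as it stands.
- The arm moves only by the tool arm_command, never from a script. Its argument "deltas" is a list of rows, each an object with "xyz": the shift along the tool's x, y, z in cm, a list of three; "turn": the turn about the tool's z in degrees; "jaw": the closure in counts, from 0 (fully open) to 255 (shut). A call has 1 to 5 rows; each row is the pose to reach, as a shift and turn from the pose measured when the call began, along the tool's axes at that moment; what a row does not reach only later rows make up. A row lasts 1/12 s, in which the tool goes at most 41.7 mm and 7.16 degrees, less where a joint would pass 70% of its speed; a pose out of reach is approached as far as the arm can. A call with a gripper value outside its range is refused whole. The fingers move at their own pace and stop on an object; "force" is the grip in N (left out, the last holds). Time passes only in rows, so rows that repeat a pose let the fingers close. It gives the time, the measured TCP pose, the force and the opening at its end, in the units of the state.
- observe(): the state, without advancing time (a new reading comes with each control period).
- get_image(name): name is "scene" or "top" or "wrist"; returns a dict with "frame" (420x560x3 uint8, red, green, blue), "depth" (420x560 float32, m along the optical axis (not along the pixel's ray), 0 where there is no reading), "camera_matrix" (3x3 intrinsics, pixels), "distortion" ([k1, k2, p1, p2, k3] as OpenCV has them; the pictures are not rectified), "cam_to_world" (4x4, takes a point from camera to world coordinates). Camera axes: x right, y up, looking along -z (the intrinsics and any distortion apply to the point x, -y, -z); pixel columns grow to the right and rows downward; lengths in m; the calibration is good to about 2 mm. A picture is of the moment at which its call begins.
- sign_off(): hands the job in, once; it reports no verdict.
The state is a dict: "clock": time; "joints": joint angles; "dq": joint speeds; "joint_efforts": joint torques, N m; "position": TCP position; "ee_rot": TCP orientation; "force": force on the tool from outside, world axes, zero at the start; "ft_torque": the same for the moment, N m; "width": opening from 0.0 (shut) to 1.0 (fully open).
Only numpy, scipy, OpenCV 4.12 (cv2) and the standard library are available. Lean on these libraries where they do the work, as an engineer would, in place of code of your own. Each camera call takes 0.05 s, during which the arm holds its last target.

TASK

Set the cut-length gauge for the next batch: with a fingertip (or the closed fingers) press down the blue thumb pad in the middle of the black slider so that its brake lets go, keep it pressed and push the slider along the rail until it rests against the red stop, then let the pad spring back up and move clear. Never drag the slider while the pad is up and the brake is on. Pick nothing up, and leave the jar, the tin and the connector where they are.

Things in the scene. Friction and masses are not known exactly. Their poses are not given: they have to be found in the camera images.
- gauge: cut-length gauge, screwed to the bench: aluminium base plate 84 x 420 x 8 mm with a steel rail along its middle (top of rail 27 mm above the origin). Origin: centre of the underside. Its y axis runs along the rail, its x axis across it, z up. End cheeks 34 mm high close the rail's ends
- slider (a joint): position of the black slider along the rail, in m: 0 at the middle of the gauge, growing along the gauge's +y. The slider (0.55 kg with its pad) is 90 mm long along the rail and 56 mm wide, its body 43 mm high, with cheeks to 50 mm either side of the pad; a thin steel fence tongue, 33 mm high, stands out from its far (+x) side to 49 mm from the rail's middle line. With the brake on it takes some 9 to 15 N to drag; with the brake off about 1 to 2 N
- slider_mid (a point): point of the slider on the rail's middle line, midway along the slider's length, at the height of the gauge's underside. Its axes are the gauge's axes. When the slider touches a stop this point is 57 mm from that stop's origin, measured along the rail
- pad (a joint): how far the blue thumb pad is pressed down, in m: about 0 up (brake on), 0.006 fully down. A spring holds it up: the pad starts to give at once, the brake is fully off beyond 2 mm (about 10 N), full travel takes about 11 N. Press it 3 to 5 mm down and keep it well down (never less than 1 mm) while the slider moves
- pad_top (a point): centre of the blue thumb pad's upper face (58 mm above the gauge's underside when up). The face is flat, 60 mm along the rail and 36 mm wide, between two raised lips of the pad itself 7 mm thick and 5 mm high, at its two ends along the rail; a fingertip standing on the face moves the slider by friction or against a lip. Axes as the gauge's
- stop_red: red clamp block fixed on the rail, 24 mm along the rail, 56 mm wide, 43 mm high (screw head to 47 mm); it does not move. Origin: on the rail's middle line, at the height of the gauge's underside, midway along the block. It may be at either end of the rail
- stop_yellow: yellow clamp block, the same in all else, fixed at the other side of the slider; not the target
- flux_jar: loose brown jar with a white cap, 44 mm across and 47 mm high, behind the gauge; origin at the centre of its underside; leave alone
- tip_tinner: loose flat round white tin with a red patch on its lid, 38 mm across and 19 mm high, behind the gauge; origin at the centre of its underside; leave alone
- connector_4: loose black plug with short wires, 68 x 21 x 12 mm, on the robot's side of the gauge; origin at the centre of its underside; leave alone

How it is judged:
By the outcome, as a careful person would: the job done as asked, in the order asked, and still so for the second after the job is handed in, with the robot touching nothing.
It also fails if it takes over 35 s, if anything falls off the work surface, if the arm or the gripper's body presses on something with over 40 N, if the wrist force passes 120 N, or if a joint passes its speed limit or range.

## Working session

There is one attempt and no reset: what is moved stays moved. The work goes in short steps, Python scripts to look and compute and a tool call to move; the robot and the scene stay as the last step left them, time stands still between calls to the robot, and variables do not carry over. Pictures are saved under pics/ and viewed, and the job is handed in when it is done.

Besides the shell and the picture viewer there is one more tool, called after "Call:" by a JSON object that holds its "method" and its "body". arm_command: Moves the arm, as the interface text tells. Its arguments: {"type":"object","properties":{"deltas":{"type":"array","items":{"type":"object","properties":{"xyz":{"type":"array","items":{"type":"number"}},"turn":{"type":"number"},"jaw":{"type":"number"}}}},"force":{"type":"number"}},"required":["deltas"]}

```bash
ls; mkdir -p pics; python3 - <<'E'
from cell import observe,get_image
import cv2,numpy as np
print(observe())
for n in ("scene","top"):
    g=get_image(n); cv2.imwrite(f"pics/{n}0.png",g["frame"][:,:,::-1]); np.savez(f"{n}0.npz",**g)
    print(n,g["camera_matrix"],g["distortion"],g["cam_to_world"])
E
```

```text
pics
{'clock': 0.0, 'joints': array([ 1.23637921,  0.43523064,  0.02498846,  1.57407243, -0.01160928,
        1.13399552, -0.07511815]), 'dq': array([-5.08637135e-05, -1.28848324e-04,  1.45165766e-03,  1.11597963e-04,
        2.69393442e-04,  6.59088105e-05, -3.50290701e-05]), 'joint_efforts': array([ 1.17650270e-03, -6.67862821e+01,  9.85359661e-01, -3.14457500e+01,
       -6.05583494e-02,  4.28743742e-02,  1.80087386e-04]), 'position': array([ 0.14341645, -0.60781078,  0.22594993]), 'ee_rot': array([-3.11901454e+00, -3.62981171e-01,  5.00775031e-04]), 'force': array([-0.03949293, -0.08681634, -0.47033279]), 'ft_torque': array([-0.01663216, -0.01008741, -0.01252255]), 'width': 0.9996375743871257}
scene [[384.28339674   0.         279.9535967 ]
 [  0.         384.28339674 215.86934387]
 [  0.           0.           1.        ]] [-0.10086186  0.          0.          0.          0.        ] [[-0.60993198  0.55076052 -0.569777    0.04839789]
 [-0.79243427 -0.4289402   0.43365681  0.16643224]
 [-0.00555921  0.71601198  0.69806586  0.66178601]
 [ 0.          0.          0.          1.        ]]
top [[513.01522579   0.         281.71678412]
 [  0.         513.01522579 211.00521495]
 [  0.           0.           1.        ]] [0.02279972 0.         0.         0.         0.        ] [[-0.01417643  0.98997552 -0.14052578  0.40152841]
 [-0.99968433 -0.01111723  0.02253087 -0.21071088]
 [ 0.02074275  0.14080082  0.98982062  0.98835935]
 [ 0.          0.          0.          1.        ]]
```

View pics/scene0.png

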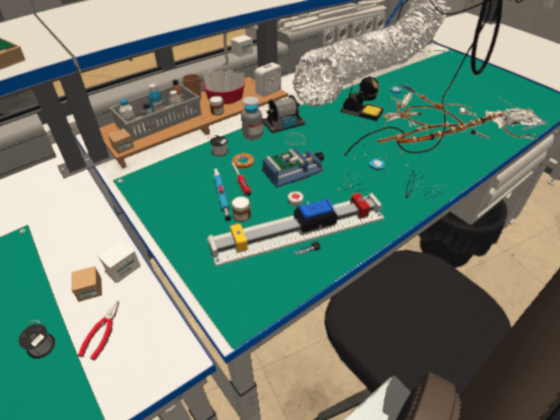

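View pics/top0.png

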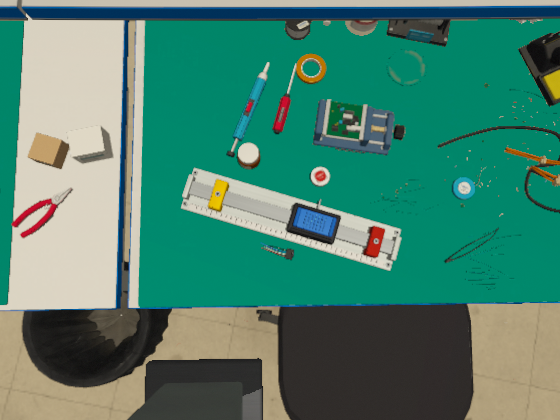

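The top view shows the gauge running from about (190,190) to (395,248). The yellow stop is at (218,194), the blue pad at (314,222) and the red stop at (375,241), on the slider's right. The jar is at (248,155), the tin at (320,177) and the connector at (280,252).

```bash
cat > h.py <<'E'
import numpy as np,cv2
def pts(g,mask):
    v,u=np.nonzero(mask&(g["depth"]>0)); d=g["depth"][v,u]
    n=cv2.undistortPoints(np.stack([u,v],1).astype(float)[:,None],g["camera_matrix"],g["distortion"])[:,0]
    P=np.stack([n[:,0]*d,-n[:,1]*d,-d,np.ones_like(d)],1)
    return (P@g["cam_to_world"].T)[:,:3],u,v
def masks(g):
    h=cv2.cvtColor(g["frame"],cv2.COLOR_RGB2HSV).astype(int);H,S,V=h[...,0],h[...,1],h[...,2]
    return dict(blue=(H>105)&(H<125)&(S>150)&(V>90),red=((H<6)|(H>174))&(S>170)&(V>90),yellow=(H>18)&(H<28)&(S>170)&(V>120))
def project(g,p):
    q=np.linalg.inv(g["cam_to_world"])@np.append(p,1)
    x=cv2.projectPoints(np.array([[q[0],-q[1],-q[2]]]),np.zeros(3),np.zeros(3),g["camera_matrix"],g["distortion"])[0]
    return x.ravel()
def measure(g,zlo=.03,zhi=.075,box=(0.2,0.75,-.6,.2)):
    out={}
    for k,m in masks(g).items():
        P,u,v=pts(g,m)
        s=(P[:,2]>zlo)&(P[:,2]<zhi)&(P[:,0]>box[0])&(P[:,0]<box[1])&(P[:,1]>box[2])&(P[:,1]<box[3])
        P=P[s]
        if len(P)<10: print(k,len(P));continue
        top=P[P[:,2]>np.percentile(P[:,2],60)-.005]
        r=cv2.minAreaRect((top[:,:2]*1000).astype(np.float32))
        print(k,len(P),"mean",top.mean(0).round(4),"rect",np.round(r[0],1),np.round(r[1],1),round(r[2],1),"zpct",np.percentile(P[:,2],[10,50,90]).round(4))
        out[k]=(np.array(r[0])/1000,r)
    return out
E
python3 - <<'E'
import numpy as np
from h import *
for n in("top","scene"):
    g=dict(np.load(n+"0.npz")); print(n)
    o=measure(g)
    if 'red' in o and 'yellow' in o:
        d=o['yellow'][0]-o['red'][0]; print("axis",d,np.degrees(np.arctan2(d[1],d[0])),np.linalg.norm(d), "pad-red along",(o['blue'][0]-o['red'][0])@d/np.linalg.norm(d), "off", np.cross(d,o['blue'][0]-o['red'][0])/np.linalg.norm(d))
    P,u,v=pts(g,np.ones((420,560),bool)); s=(np.abs(P[:,0]-.35)<.25)&(np.abs(P[:,1]+.2)<.25)&(P[:,2]>-.02)&(P[:,2]<.02)
    print("table z",np.percentile(P[s,2],[10,50,90]))
E
```

```text
top
blue 580 mean [ 0.5116 -0.2903  0.0596] rect [ 512.7 -290.8] [73.6 35.7] 72.4 zpct [0.0559 0.0591 0.0632]
red 333 mean [ 0.477  -0.4035  0.043 ] rect [ 477.6 -403.8] [22.7 55.3] 73.0 zpct [0.0406 0.043  0.0452]
yellow 343 mean [ 0.5677 -0.113   0.0434] rect [ 568.4 -112.9] [22.7 55.2] 72.7 zpct [0.0402 0.0434 0.0456]
axis [0.0908197  0.29090302] 72.6616755228724 0.304750360974298 pad-red along 0.11826014811841014 off 0.00019976065435019867
table z [8.82172741e-05 2.70620496e-03 8.18161257e-03]
scene
blue 369 mean [ 0.5103 -0.2879  0.0593] rect [ 512.1 -288.1] [71.3 33.6] 72.8 zpct [0.0554 0.059  0.0617]
red 138 mean [ 0.4737 -0.3998  0.0429] rect [ 475.2 -401.8] [21.2 51.9] 73.8 zpct [0.0383 0.0429 0.0446]
yellow 194 mean [ 0.5657 -0.1104  0.043 ] rect [ 568.5 -111.6] [20.8 55.1] 71.1 zpct [0.0345 0.0427 0.0445]
axis [0.0933504  0.29023328] 72.17017299058638 0.3048764543544397 pad-red along 0.11953006112438208 off -0.0002831082347105665
table z [-0.00062969  0.00198537  0.0079372 ]<stdin>:7: DeprecationWarning: Arrays of 2-dimensional vectors are deprecated. Use arrays of 3-dimensional vectors instead. (deprecated in NumPy 2.0)
```

```bash
python3 - <<'E'
import numpy as np,cv2
from h import *
from cell import get_image
g=get_image("wrist"); cv2.imwrite("pics/wrist0.png",g["frame"][:,:,::-1])
print(g["cam_to_world"].round(3))
A=[]
for n in("top","scene"):
    q=dict(np.load(n+"0.npz")); A.append(pts(q,np.ones((420,560),bool))[0])
A.append(pts(g,np.ones((420,560),bool))[0]); 
P=np.vstack(A[:2])
for x in np.arange(-.1,.9,.1):
    r=[]
    for y in np.arange(-.9,.3,.1):
        s=(P[:,0]>=x)&(P[:,0]<x+.1)&(P[:,1]>=y)&(P[:,1]<y+.1)
        r.append("%5.2f"%P[s,2].max() if s.any() else "  -  ")
    print("%.1f"%x," ".join(r))
E
```

```text
[[ 0.23   0.929  0.291  0.223]
 [-0.973  0.22   0.068 -0.589]
 [-0.001 -0.299  0.954  0.384]
 [ 0.     0.     0.     1.   ]]
-0.1 -0.74   -     -     -     -     -   -0.74 -0.64  0.43   -     -   -0.74
0.0 -0.74   -   -0.24 -0.24 -0.24 -0.24 -0.24  0.44  0.46  0.41 -0.64 -0.74
0.1 -0.74   -   -0.23  0.30 -0.24 -0.24 -0.24  0.00  0.00 -0.20 -0.22 -0.40
0.2 -0.74   -   -0.24 -0.24 -0.24 -0.24 -0.23 -0.65 -0.74 -0.73 -0.40 -0.43
0.3  0.01  0.01  0.01  0.01  0.01  0.01  0.01  0.01  0.01  0.01  0.01  0.01
0.4  0.01  0.01  0.01  0.01  0.05  0.07  0.06  0.01  0.01  0.01  0.01  0.01
0.5  0.02  0.02  0.02  0.02  0.05  0.07  0.07  0.05  0.05  0.01  0.02  0.02
0.6  0.02  0.02  0.02  0.02  0.06  0.07  0.06  0.05  0.04  0.06  0.06  0.05
0.7  0.02  0.03  0.40  0.44  0.45  0.45  0.44  0.45  0.44  0.45  0.47  0.01
0.8  0.08  0.09  0.01  0.08  0.07  0.44  0.44  0.44  0.44  0.44  0.47  0.01
```

View pics/wrist0.png

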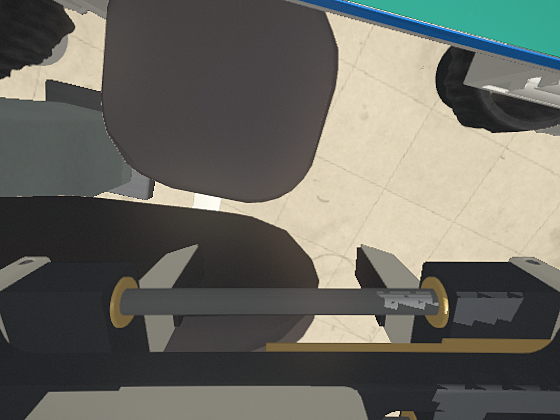

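Call:
{"method": "arm_command", "body": {"deltas": [{"xyz":[2,-1,0],"turn":4,"jaw":255},{"xyz":[5,-2.6,0],"turn":10,"jaw":255},{"xyz":[8,-4.2,0],"turn":16,"jaw":255},{"xyz":[11,-5.7,0],"turn":22,"jaw":255},{"xyz":[14,-7.3,0],"turn":28,"jaw":255}], "force": 20}}

```text
clock: 0.57
position: [0.2638, -0.5035, 0.2259]
ee_rot: [-3.113, 0.411, 0.001]
force: [0.4, -0.4, 0.1]
width: 0.688
```

```bash
cat > where.py <<'E'
import numpy as np
from cell import observe
from scipy.spatial.transform import Rotation as R
import sys
o=observe(); M=R.from_rotvec(o["ee_rot"]).as_matrix(); p=o["position"]
print("t",round(o["clock"],2),"p",p.round(4),"F",o["force"].round(2),"w",round(o["width"],3),"dq",np.abs(o["dq"]).max().round(3),"j",o["joints"].round(2))
ax=np.degrees(np.arctan2(M[1,1],M[0,1])); print("tool y angle",ax.round(2),"turn to -107.5:",round(ax+107.5,2),"z",M[:,2].round(3))
if len(sys.argv)>3:
    t=np.array([float(a) for a in sys.argv[1:4]]); print("delta cm tool", (M.T@(t-p)*100).round(2))
E
python3 where.py .511 -.293 .12
```

```text
t 0.57 p [ 0.2638 -0.5035  0.2259] F [ 0.37 -0.35  0.09] w 0.688 dq 1.916 j [ 0.93  0.34  0.08  1.72 -0.03  1.08 -0.81]
tool y angle -105.04 turn to -107.5: 2.46 z [-0.001  0.002 -1.   ]
delta cm tool [ 18.42 -26.74  10.61]
```

Call:
{"method": "arm_command", "body": {"deltas": [{"xyz":[1.9,-2.7,0],"turn":1,"jaw":255},{"xyz":[3.8,-5.5,0],"turn":2.4,"jaw":255},{"xyz":[5.7,-8.2,0],"turn":2.4,"jaw":255},{"xyz":[7.6,-11,0],"turn":2.4,"jaw":255},{"xyz":[9.5,-13.7,0],"turn":2.4,"jaw":255}]}}

```text
clock: 0.98
position: [0.3921, -0.3944, 0.226]
ee_rot: [-3.104, 0.476, 0.002]
force: [0.7, -0.8, -0.1]
width: 0.32
```

```bash
python3 where.py .511 -.293 .12
```

```text
t 0.98 p [ 0.3921 -0.3944  0.226 ] F [ 0.71 -0.8  -0.08] w 0.32 dq 0.754 j [ 0.67  0.32  0.02  1.74 -0.01  1.07 -1.17]
tool y angle -107.44 turn to -107.5: 0.06 z [-0.001  0.002 -1.   ]
delta cm tool [  8.32 -13.22  10.6 ]
```

Call:
{"method": "arm_command", "body": {"deltas": [{"xyz":[2,-3.2,1],"turn":0,"jaw":255},{"xyz":[4.2,-6.6,3],"turn":0,"jaw":255},{"xyz":[6.3,-9.9,5],"turn":0,"jaw":255},{"xyz":[7.6,-12.2,7],"turn":0,"jaw":255},{"xyz":[8.3,-13.2,8.6],"turn":0,"jaw":255}]}}

```text
clock: 1.4
position: [0.5141, -0.2877, 0.1382]
ee_rot: [-3.102, 0.466, 0.001]
force: [0.0, 1.3, -0.5]
width: 0.011
```

Call:
{"method": "arm_command", "body": {"deltas": [{"xyz":[0,0,0],"turn":0,"jaw":255},{"xyz":[0,0,0],"turn":0,"jaw":255}]}}

```text
clock: 1.57
position: [0.514, -0.286, 0.1371]
ee_rot: [-3.101, 0.462, 0.005]
force: [0.1, -1.2, 1.0]
width: 0.004
```

```bash
python3 where.py .511 -.293 .075; python3 - <<'E'
from h import *
from cell import get_image
for n in("wrist","top"):
    g=get_image(n); cv2.imwrite(f"pics/{n}1.png",g["frame"][:,:,::-1]); print(n); measure(g)
E
```

```text
t 1.57 p [ 0.514  -0.286   0.1371] F [ 0.12 -1.18  1.01] w 0.004 dq 0.038 j [ 0.44  0.47 -0.03  1.76  0.01  0.92 -1.46]
tool y angle -106.93 turn to -107.5: 0.57 z [-0.002  0.006 -1.   ]
delta cm tool [-0.06  0.79  6.21]
wrist
blue 3369 mean [ 0.5156 -0.2914  0.0593] rect [ 514.3 -291.3] [72.6 36.2] 72.5 zpct [0.0574 0.0588 0.0628]
red 1371 mean [ 0.4806 -0.4039  0.0431] rect [ 478.9 -404.5] [23.5 55.4] 72.8 zpct [0.042  0.0432 0.0442]
yellow 21 mean [ 0.5795 -0.1105  0.0404] rect [ 570.1 -106.7] [18.3 57.7] 89.3 zpct [0.0321 0.0397 0.0434]
top
blue 0
red 0
yellow 345 mean [ 0.5673 -0.113   0.0434] rect [ 568.4 -112.7] [23.1 55.8] 73.6 zpct [0.0405 0.0434 0.0456]
```

View pics/wrist1.png

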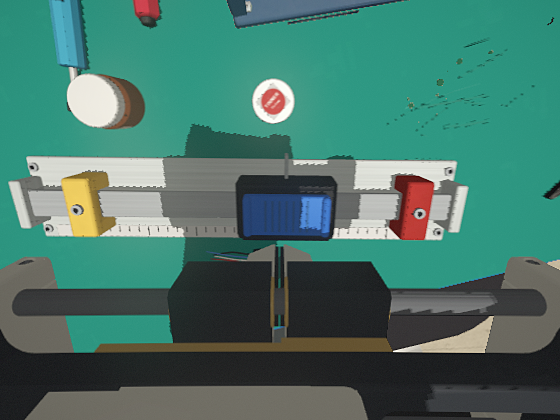

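View pics/top1.png

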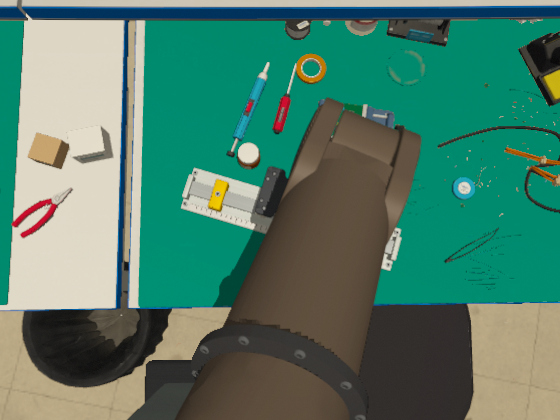

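The fingers are closed and the pad is visible at (287,215), with red at (415,208) and yellow at (85,208). Now I'll lower to just above the pad.

```bash
python3 where.py .512 -.2935 .068
```

```text
t 1.67 p [ 0.5135 -0.2891  0.139 ] F [-0.86 -0.73  0.21] w 0.005 dq 0.017 j [ 0.44  0.46 -0.03  1.76  0.01  0.92 -1.46]
tool y angle -107.17 turn to -107.5: 0.33 z [ 0.     0.004 -1.   ]
delta cm tool [-0.    0.48  7.1 ]
```

Call:
{"method": "arm_command", "body": {"deltas": [{"xyz":[0,0.2,2],"turn":0,"jaw":255},{"xyz":[0,0.4,4],"turn":0.3,"jaw":255},{"xyz":[0,0.5,5.5],"turn":0.3,"jaw":255},{"xyz":[0,0.5,6.5],"turn":0.3,"jaw":255},{"xyz":[0,0.5,7],"turn":0.3,"jaw":255}]}}

```text
clock: 2.08
position: [0.5109, -0.2952, 0.0689]
ee_rot: [-3.102, 0.481, 0.001]
force: [0.1, 0.2, 0.8]
width: 0.006
```

Call:
{"method": "arm_command", "body": {"deltas": [{"xyz":[0,0,0],"turn":0,"jaw":255},{"xyz":[0,0,0],"turn":0,"jaw":255},{"xyz":[0,0,0],"turn":0,"jaw":255}]}}

```text
clock: 2.33
position: [0.5113, -0.2959, 0.07]
ee_rot: [-3.102, 0.482, -0.001]
force: [-0.3, -0.1, -0.3]
width: 0.005
```

```bash
python3 where.py .512 -.2935 .060;  python3 - <<'E'
from h import *
from cell import get_image
for n in("scene","wrist"):
    g=get_image(n); f=g["frame"]
    if n=="scene": f=cv2.resize(f[170:290,180:420],(800,400),interpolation=cv2.INTER_CUBIC)
    cv2.imwrite(f"pics/{n}2.png",f[:,:,::-1])
E
```

```text
t 2.33 p [ 0.5113 -0.2959  0.07  ] F [-0.32 -0.08 -0.29] w 0.005 dq 0.004 j [ 0.45  0.55 -0.03  1.82  0.02  0.77 -1.46]
tool y angle -107.65 turn to -107.5: -0.15 z [ 0.001  0.002 -1.   ]
delta cm tool [-0.   -0.25  1.  ]
```

View pics/scene2.png

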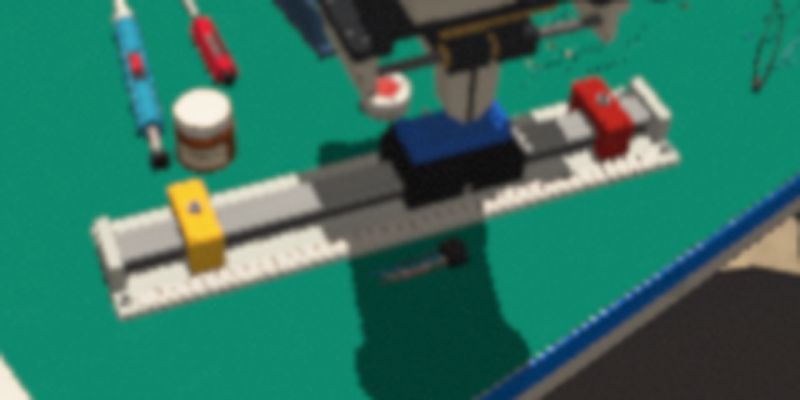

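View pics/wrist2.png

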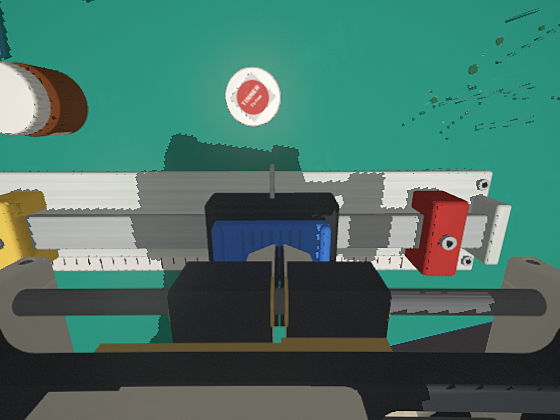

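Fingers sit slightly red-side of the pad's middle; I'll shift back 3 mm and lower to contact.

Call:
{"method": "arm_command", "body": {"deltas": [{"xyz":[0,-0.3,0.2],"turn":0,"jaw":255},{"xyz":[0,-0.3,0.6],"turn":0,"jaw":255},{"xyz":[0,-0.3,0.9],"turn":0,"jaw":255},{"xyz":[0,-0.3,0.9],"turn":0,"jaw":255},{"xyz":[0,-0.3,0.9],"turn":0,"jaw":255}]}}

```text
clock: 2.85
position: [0.5121, -0.2925, 0.0604]
ee_rot: [-3.102, 0.48, 0.0]
force: [0.4, -0.0, 0.2]
width: 0.003
```

```bash
python3 where.py .512 -.2935 .054
```

```text
t 2.85 p [ 0.5121 -0.2925  0.0604] F [ 0.36 -0.05  0.19] w 0.003 dq 0.007 j [ 0.45  0.56 -0.03  1.83  0.02  0.75 -1.46]
tool y angle -107.61 turn to -107.5: -0.11 z [ 0.     0.003 -1.   ]
delta cm tool [0.02 0.1  0.64]
```

Call:
{"method": "arm_command", "body": {"deltas": [{"xyz":[0,0,0.1],"turn":0,"jaw":255},{"xyz":[0,0,0.2],"turn":0,"jaw":255},{"xyz":[0,0,0.3],"turn":0,"jaw":255},{"xyz":[0,0,0.4],"turn":0,"jaw":255}]}}

```text
clock: 3.18
position: [0.5122, -0.2926, 0.0572]
ee_rot: [-3.102, 0.481, -0.0]
force: [-2.5, 1.3, 9.0]
width: 0.005
```

```bash
python3 where.py .512 -.2935 .054
```

```text
t 3.18 p [ 0.5122 -0.2926  0.0572] F [-2.52  1.26  9.04] w 0.005 dq 0.022 j [ 0.45  0.57 -0.03  1.83  0.02  0.74 -1.46]
tool y angle -107.61 turn to -107.5: -0.11 z [ 0.001  0.002 -1.   ]
delta cm tool [0.01 0.09 0.31]
```

Call:
{"method": "arm_command", "body": {"deltas": [{"xyz":[0,0,0.1],"turn":0,"jaw":255},{"xyz":[0,0,0.2],"turn":0,"jaw":255},{"xyz":[0,0,0.3],"turn":0,"jaw":255},{"xyz":[0,0,0.3],"turn":0,"jaw":255}]}}

```text
clock: 3.52
position: [0.5122, -0.2926, 0.0548]
ee_rot: [-3.102, 0.481, -0.001]
force: [-2.5, 1.7, 10.2]
width: 0.006
```

```bash
python3 where.py .512 -.2935 .054; python3 - <<'E'
from h import *
from cell import get_image
g=get_image("wrist"); measure(g); cv2.imwrite("pics/wrist3.png",g["frame"][:,:,::-1])
E
```

```text
t 3.52 p [ 0.5122 -0.2926  0.0548] F [-2.5   1.69 10.2 ] w 0.006 dq 0.004 j [ 0.45  0.57 -0.03  1.83  0.02  0.74 -1.46]
tool y angle -107.62 turn to -107.5: -0.12 z [ 0.001  0.002 -1.   ]
delta cm tool [0.01 0.09 0.08]
blue 3297 mean [ 0.525  -0.2937  0.0555] rect [ 522.3 -293.4] [73.5 20.2] 72.5 zpct [0.0523 0.0549 0.0592]
red 2761 mean [ 0.4816 -0.4037  0.0431] rect [ 479.3 -404.1] [23.9 54.9] 72.3 zpct [0.042  0.0432 0.0441]
yellow 425 mean [ 0.5715 -0.1253  0.0369] rect [ 574.6 -126.3] [ 3.2 39. ] 72.0 zpct [0.0316 0.0364 0.0398]
```

View pics/wrist3.png

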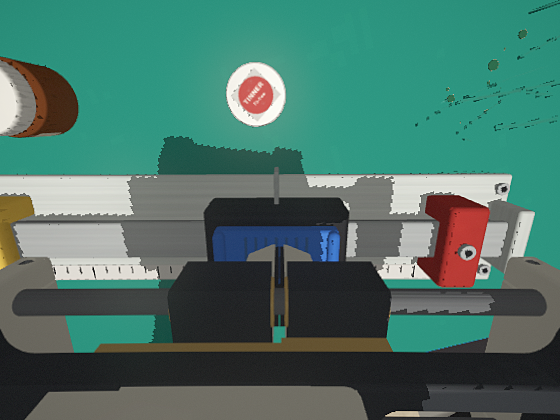

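The pad is about 3.5 mm down at 10 N, which is past the brake-release point. I'll start the push slowly.

Call:
{"method": "arm_command", "body": {"deltas": [{"xyz":[0,0,0.1],"turn":0,"jaw":255},{"xyz":[0,0.2,0.11],"turn":0,"jaw":255},{"xyz":[0,0.5,0.11],"turn":0,"jaw":255},{"xyz":[0,0.8,0.11],"turn":0,"jaw":255},{"xyz":[0,1.1,0.11],"turn":0,"jaw":255}]}}

```text
clock: 3.98
position: [0.5089, -0.3031, 0.0546]
ee_rot: [-3.102, 0.481, -0.001]
force: [-3.1, 2.0, 10.8]
width: 0.003
```

```bash
cat > m.py <<'E'
import sys
from h import *
from cell import get_image
g=get_image("wrist"); cv2.imwrite(f"pics/{sys.argv[1]}.png",g["frame"][:,:,::-1])
o=measure(g)
a=np.radians(72.5); a=np.array([np.cos(a),np.sin(a)])
print("pad-red along",(o['blue'][0]-o['red'][0])@a)
E
python3 where.py .512 -.2935 .0545; python3 m.py w4
```

```text
t 3.98 p [ 0.5089 -0.3031  0.0546] F [-3.08  2.   10.79] w 0.003 dq 0.062 j [ 0.47  0.57 -0.03  1.83  0.02  0.74 -1.45]
tool y angle -107.62 turn to -107.5: -0.12 z [ 0.001  0.002 -1.   ]
delta cm tool [ 0.01 -1.01  0.01]
blue 3325 mean [ 0.5217 -0.3043  0.0553] rect [ 518.9 -304.1] [73.7 20.1] 72.5 zpct [0.0522 0.0547 0.059 ]
red 2730 mean [ 0.4818 -0.404   0.0431] rect [ 479.4 -404.4] [23.8 54.8] 72.5 zpct [0.042  0.0432 0.044 ]
yellow 12 mean [ 0.5528 -0.1196  0.0332] rect [ 552.9 -120.1] [2.2 4.9] 59.3 zpct [0.0303 0.0338 0.0349]
pad-red along 0.10758004180354093
```

Call:
{"method": "arm_command", "body": {"deltas": [{"xyz":[0,0.3,0.06],"turn":0,"jaw":255},{"xyz":[0,0.6,0.06],"turn":0,"jaw":255},{"xyz":[0,0.9,0.06],"turn":0,"jaw":255},{"xyz":[0,1.2,0.06],"turn":0,"jaw":255},{"xyz":[0,1.5,0.06],"turn":0,"jaw":255}]}}

```text
clock: 4.45
position: [0.5041, -0.3183, 0.0549]
ee_rot: [-3.102, 0.482, -0.002]
force: [-3.4, 2.8, 10.2]
width: 0.009
```

```bash
python3 where.py .512 -.2935 .0545; python3 m.py w5
```

```text
t 4.45 p [ 0.5041 -0.3183  0.0549] F [-3.42  2.83 10.16] w 0.009 dq 0.061 j [ 0.49  0.58 -0.03  1.82  0.02  0.75 -1.42]
tool y angle -107.66 turn to -107.5: -0.16 z [ 0.002  0.002 -1.   ]
delta cm tool [-0.   -2.61  0.04]
blue 3334 mean [ 0.5169 -0.3196  0.0555] rect [ 514.2 -319.2] [73.6 20.1] 72.5 zpct [0.0523 0.055  0.0592]
red 2612 mean [ 0.4817 -0.4046  0.0431] rect [ 479.2 -404.5] [23.3 56. ] 72.7 zpct [0.0421 0.0432 0.044 ]
yellow 0
pad-red along 0.09191581192625993
```

Call:
{"method": "arm_command", "body": {"deltas": [{"xyz":[0,0.3,0.1],"turn":0,"jaw":255},{"xyz":[0,0.6,0.11],"turn":0,"jaw":255},{"xyz":[0,0.9,0.11],"turn":0,"jaw":255},{"xyz":[0,1.2,0.12],"turn":0,"jaw":255},{"xyz":[0,1.5,0.12],"turn":0,"jaw":255}]}}

```text
clock: 4.92
position: [0.4993, -0.3336, 0.0546]
ee_rot: [-3.103, 0.483, -0.003]
force: [-1.9, 2.4, 9.4]
width: 0.009
```

```bash
python3 where.py .512 -.2935 .0545; python3 m.py w6
```

```text
t 4.92 p [ 0.4993 -0.3336  0.0546] F [-1.91  2.4   9.38] w 0.009 dq 0.059 j [ 0.52  0.58 -0.02  1.81  0.02  0.75 -1.39]
tool y angle -107.7 turn to -107.5: -0.2 z [ 0.002  0.001 -1.   ]
delta cm tool [-0.01 -4.21  0.01]
blue 3342 mean [ 0.5121 -0.3348  0.0552] rect [ 509.3 -334.3] [73.4 20.3] 72.6 zpct [0.0518 0.0546 0.0588]
red 2505 mean [ 0.4826 -0.4055  0.0432] rect [ 479.1 -404.6] [23.6 55.6] 72.5 zpct [0.0421 0.0432 0.0441]Traceback (most recent call last):
  File "m.py", line 5, in <module>
    o=measure(g)
  File "h.py", line 17, in measure
    P,u,v=pts(g,m)
          ~~~^^^^^
  File "h.py", line 4, in pts
    n=cv2.undistortPoints(np.stack([u,v],1).astype(float)[:,None],g["camera_matrix"],g["distortion"])[:,0]
      ~~~~~~~~~~~~~~~~~~~^^^^^^^^^^^^^^^^^^^^^^^^^^^^^^^^^^^^^^^^^^^^^^^^^^^^^^^^^^^^^^^^^^^^^^^^^^^^
cv2.error: OpenCV(4.12.0) /io/opencv/modules/calib3d/src/undistort.dispatch.cpp:347: error: (-215:Assertion failed) CV_IS_MAT(_src) && CV_IS_MAT(_dst) && (_src->rows == 1 || _src->cols == 1) && (_dst->rows == 1 || _dst->cols == 1) && _src->cols + _src->rows - 1 == _dst->rows + _dst->cols - 1 && (CV_MAT_TYPE(_src->type) == CV_32FC2 || CV_MAT_TYPE(_src->type) == CV_64FC2) && (CV_MAT_TYPE(_dst->type) == CV_32FC2 || CV_MAT_TYPE(_dst->type) == CV_64FC2) in function 'cvUndistortPointsInternal'
```

Call:
{"method": "arm_command", "body": {"deltas": [{"xyz":[0,0.3,0.1],"turn":0,"jaw":255},{"xyz":[0,0.6,0.11],"turn":0,"jaw":255},{"xyz":[0,0.9,0.11],"turn":0,"jaw":255},{"xyz":[0,1.2,0.12],"turn":0,"jaw":255},{"xyz":[0,1.4,0.12],"turn":0,"jaw":255}]}}

```text
clock: 5.38
position: [0.4947, -0.3482, 0.0543]
ee_rot: [-3.103, 0.485, -0.004]
force: [-3.4, 2.2, 10.3]
width: 0.004
```

```bash
sed -i 's/    for k,m in masks(g).items():/&/; s/^        P,u,v=pts(g,m)/        if m.sum()<10: continue\n        P,u,v=pts(g,m)/' h.py; python3 where.py .512 -.2935 .0545; python3 m.py w7
```

```text
t 5.38 p [ 0.4947 -0.3482  0.0543] F [-3.4   2.22 10.31] w 0.004 dq 0.039 j [ 0.54  0.59 -0.02  1.8   0.02  0.75 -1.37]
tool y angle -107.76 turn to -107.5: -0.26 z [ 0.002  0.    -1.   ]
delta cm tool [-0.03 -5.74 -0.01]
blue 3336 mean [ 0.5075 -0.3495  0.0549] rect [ 504.8 -349. ] [73.5 20.3] 72.7 zpct [0.0517 0.0544 0.0587]
red 1828 mean [ 0.4885 -0.4075  0.0431] rect [ 481.7 -405.1] [22.9 50.2] 72.4 zpct [0.0418 0.0432 0.044 ]
pad-red along 0.060447054914696756
```

View pics/w7.png

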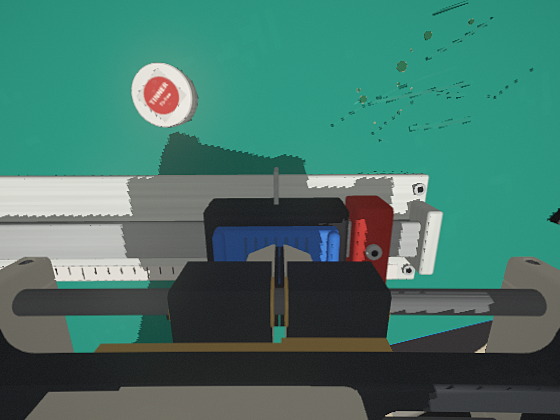

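The slider is about 4 mm from the red block, with the gap at about (347,215). I'll close it gently and watch the along-rail force.

Call:
{"method": "arm_command", "body": {"deltas": [{"xyz":[0,0.15,0.07],"turn":0,"jaw":255},{"xyz":[0,0.25,0.07],"turn":0,"jaw":255},{"xyz":[0,0.35,0.07],"turn":0,"jaw":255},{"xyz":[0,0.45,0.07],"turn":0,"jaw":255},{"xyz":[0,0.5,0.07],"turn":0,"jaw":255}]}}

```text
clock: 5.85
position: [0.4935, -0.3521, 0.0544]
ee_rot: [-3.102, 0.484, -0.004]
force: [-1.5, 6.2, 11.0]
width: 0.006
```

```bash
python3 where.py .512 -.2935 .0545; python3 m.py w8
```

```text
t 5.85 p [ 0.4935 -0.3521  0.0544] F [-1.51  6.21 10.96] w 0.006 dq 0.008 j [ 0.55  0.59 -0.03  1.79  0.02  0.76 -1.36]
tool y angle -107.74 turn to -107.5: -0.24 z [ 0.003  0.001 -1.   ]
delta cm tool [-0.02 -6.14 -0.  ]
blue 3322 mean [ 0.5064 -0.353   0.055 ] rect [ 503.5 -352.8] [73.5 20.6] 72.5 zpct [0.0518 0.0545 0.0587]
red 1661 mean [ 0.4893 -0.4076  0.0431] rect [ 484.6 -405.7] [23.4 44.1] 72.3 zpct [0.0419 0.0431 0.044 ]
pad-red along 0.05616521684722197
```

Call:
{"method": "arm_command", "body": {"deltas": [{"xyz":[0,0.15,0.07],"turn":0,"jaw":255},{"xyz":[0,0.25,0.07],"turn":0,"jaw":255},{"xyz":[0,0.25,0.07],"turn":0,"jaw":255}]}}

```text
clock: 6.15
position: [0.4935, -0.3524, 0.0544]
ee_rot: [-3.1, 0.482, -0.005]
force: [-0.8, 6.8, 11.5]
width: 0.008
```

```bash
python3 where.py .512 -.2935 .0545; python3 m.py w9
```

```text
t 6.15 p [ 0.4935 -0.3524  0.0544] F [-0.81  6.76 11.51] w 0.008 dq 0.002 j [ 0.55  0.59 -0.03  1.79  0.01  0.76 -1.36]
tool y angle -107.66 turn to -107.5: -0.16 z [ 0.003  0.004 -1.   ]
delta cm tool [-0.03 -6.18  0.02]
blue 3297 mean [ 0.5065 -0.353   0.055 ] rect [ 503.6 -352.9] [73.6 20.1] 72.5 zpct [0.0518 0.0545 0.0587]
red 1625 mean [ 0.4893 -0.4076  0.0431] rect [ 485.  -406.1] [22.8 43.3] 72.4 zpct [0.0419 0.0432 0.044 ]
pad-red along 0.056269785411882545
```

View pics/w9.png

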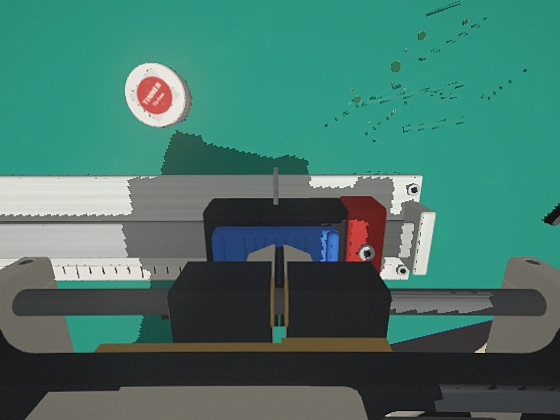

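The slider has stalled against the red stop: 6.7 N along the rail, no further motion, and no gap at (345,215). I'll lift straight up.

Call:
{"method": "arm_command", "body": {"deltas": [{"xyz":[0,0.05,-0.2],"turn":0,"jaw":255},{"xyz":[0,0.05,-0.6],"turn":0,"jaw":255},{"xyz":[0,0.05,-1.4],"turn":0,"jaw":255},{"xyz":[0,0,-3],"turn":0,"jaw":255},{"xyz":[0,0,-5],"turn":0,"jaw":255}]}}

```text
clock: 6.62
position: [0.4925, -0.3521, 0.1041]
ee_rot: [-3.099, 0.482, -0.001]
force: [0.3, 0.6, -0.8]
width: 0.004
```

Call:
{"method": "arm_command", "body": {"deltas": [{"xyz":[0,0,-3],"turn":0,"jaw":255},{"xyz":[-2,0,-6],"turn":0,"jaw":255},{"xyz":[-4,0,-8],"turn":0,"jaw":255},{"xyz":[-6,0,-9],"turn":0,"jaw":255},{"xyz":[-6,0,-9],"turn":0,"jaw":255}]}}

```text
clock: 7.03
position: [0.4329, -0.3349, 0.1972]
ee_rot: [-3.101, 0.485, -0.004]
force: [-0.7, -0.6, 0.5]
width: 0.006
```

Call:
{"method": "arm_command", "body": {"deltas": [{"xyz":[0,0,0],"turn":0,"jaw":255},{"xyz":[0,0,0],"turn":0,"jaw":255},{"xyz":[0,0,0],"turn":0,"jaw":255}]}}

```text
clock: 7.28
position: [0.4334, -0.3349, 0.1968]
ee_rot: [-3.101, 0.485, -0.004]
force: [0.4, -0.3, 0.1]
width: 0.004
```

```bash
python3 where.py; python3 m.py w10; python3 - <<'E'
from h import *
from cell import get_image
g=get_image("scene"); f=g["frame"]; measure(g)
cv2.imwrite("pics/scene3.png",cv2.resize(f[150:300,180:430],(800,480),interpolation=cv2.INTER_CUBIC)[:,:,::-1])
E
```

```text
t 7.28 p [ 0.4334 -0.3349  0.1968] F [ 0.36 -0.31  0.07] w 0.004 dq 0.013 j [ 0.58  0.34 -0.03  1.8   0.01  1.   -1.33]
tool y angle -107.77 turn to -107.5: -0.27 z [ 0.003  0.003 -1.   ]
blue 573 mean [ 0.4939 -0.356   0.0617] rect [ 495.4 -350.3] [72.9 34.2] 72.4 zpct [0.0581 0.0624 0.0641]
red 154 mean [ 0.4843 -0.4126  0.0431] rect [ 482.6 -407.6] [19.  46.2] 76.3 zpct [0.042  0.0433 0.0442]
yellow 276 mean [ 0.5716 -0.1221  0.0393] rect [ 569.7 -113.9] [24.5 54.3] 72.2 zpct [0.033  0.0385 0.0422]
pad-red along 0.058519606888157015
blue 314 mean [ 0.4917 -0.3482  0.0595] rect [ 493.2 -348. ] [72.  34.6] 71.6 zpct [0.0569 0.0592 0.0625]
red 72 mean [ 0.4724 -0.4006  0.0437] rect [ 474.1 -403.8] [22.  54.5] 53.5 zpct [0.0421 0.0438 0.0453]
yellow 187 mean [ 0.5649 -0.1102  0.0429] rect [ 567.5 -111.8] [21.2 53.6] 72.3 zpct [0.0362 0.0428 0.0443]
```

View pics/w10.png

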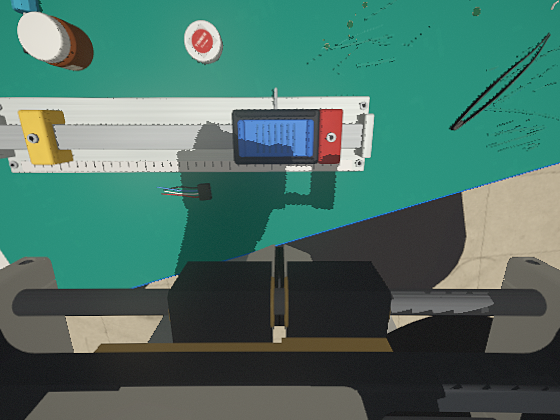

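View pics/scene3.png

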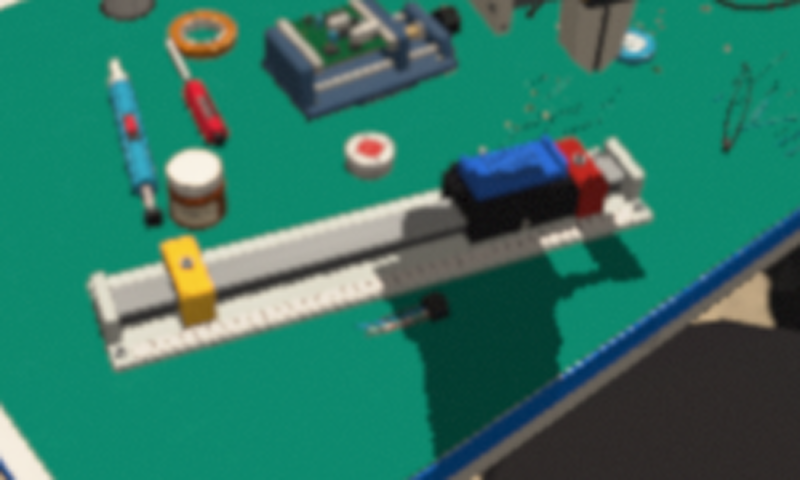

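The slider is against the red stop with no gap at (318,135) in the wrist view. The pad is back up (median z 0.059, as before), and the tin, jar and connector look undisturbed. Handing in.

```bash
python3 -c "
from cell import sign_off; print(sign_off())"
```

```text
the job is handed in; nothing more can be done
None
```

The gauge is set: the slider rests against the red stop, the pad is back up, and I've handed the job in. It took about 7.3 s of robot time.

**What I did:** I pressed the blue pad down about 3.5–4 mm with the closed fingers, at about 10–11 N. I held it there while pushing the slider about 62 mm along the rail. Then I lifted straight up and moved the arm clear.

**Checks that agreed:**
- **Contact with the stop:** at the end of the push the slider stopped moving, with about 6.7 N along the rail. The pictures show no gap.
- **Distance moved:** the scene camera puts the pad 62.8 mm from where it started, against the 61–62 mm I expected.
- **Pad:** its face is back at 59 mm in the scene camera, the same as before the press.
- **Other items:** the jar, tin and connector look unmoved in the pictures. I compared these by eye only and did not measure them.
- **Robot:** it was touching nothing at hand-in, with tool force under 0.5 N.

**Checks that disagreed slightly:** the pad-to-stop distance should be 57 mm at contact. The wrist camera read 56.2–56.3 mm while pressed and 58.5 mm after the lift. That last reading is less reliable: part of the stop was missing from the detected patch, and the pad height also came out about 3 mm too high. I relied on the force stall and the pictures instead.

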